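Load the full bottles in the shaker and hang its guard

TASK

Three identical amber screw-cap bottles stand on the bench; some are full and some are empty, which you can only tell by how heavy they are when you lift them. Stand every full bottle upright in a pocket of the bottle shaker, one to a pocket, and leave every empty one standing upright on the bench; tip none of them over. Then hang the loose guard across the front of the shaker: both its hinge knuckles fully down on the shaker's two hinge pins, guard closed.

Things in the scene. Friction and masses are not known exactly. Their poses are not given: they have to be found in the camera images.
- bottle_1: amber glass bottle with a white screw cap; all three look alike. Body 57 mm across up to 76 mm high, cap 38 mm across from 76 to 114 mm (grip the cap). Empty 0.12 to 0.16 kg, full 0.40 to 0.50 kg; at least one is full and one empty, in no order. Origin: centre of the underside, z up.
- bottle_2: like bottle_1
- bottle_3: like bottle_1
- shaker: slim white bench shaker, fixed, 262 mm wide (y), front = -x. Origin: on the bench under the middle of the two pockets. Base pan 24 mm high, x = -115 to 80 mm; behind it the drive housing, 78 mm high (knob to 94). A cage of round bars, 100 mm high, stands round back and sides (x = -66 to 70, y = -106 to 106 mm); the front is open.
- pocket_left (a point): floor centre of the left (+y) pocket: square, 66 x 66 mm inside, floor 34 mm above the bench, rim 56 mm. Axes as the shaker's
- pocket_right (a point): floor centre of the right (-y) pocket, same size
- pin_low (a point): lower hinge pin, at shaker x = -96, y = 94 mm: point on the pin's axis at its flat shoulder, 46 mm above the bench. Pin upright, 6.4 mm thick, 15 mm tall, its top 5 mm tapered to 2 mm. The shoulder is a 14 mm wide, 6 mm thick arm from the post on its +y side (post face 13 mm from the axis, post 110 mm high)
- pin_high (a point): upper hinge pin on the same axis, same shape: point at its shoulder, 106 mm above the bench
- knuckle_low (a point): lower knuckle, at guard x = 0, y = 94 mm: a tube 16 mm outside, 9 mm bore, 18 mm long; point: centre of its lower mouth, 18 mm above the guard's lower edge; meets pin_low when hung. It cannot pass the upper pin's shoulder from above: come from the front with the guard 16 to 30 mm above its hung height, then lower it
- knuckle_high (a point): upper knuckle, same tube and axis: centre of its lower mouth, 78 mm above the guard's lower edge; meets pin_high when hung
- stop (a point): at the shaker's front right: middle of the upright stop post's front face (post 114 mm high), against which the closed guard's rear face lies with 1 mm play; a rubber foot below, 26.5 mm high, carries the guard's free end
- guard: loose guard, 0.3 kg: aluminium frame with clear panel, 20 mm thick (x), 170 wide (y), 110 high; top rail 24 mm high, grip it from above across the 20 mm. Starts standing on the bench. Origin: middle of the lower edge; y to the hinge end, x to the rear face (shaker side). Hung and closed its axes agree with the shaker's and its origin is at x = -96, y = 0, z = 28 mm of the shaker.
Things that resemble listed ones, but are neither listed nor needed, are in the scene too. What is shaped like the bottle_3 but purple is not meant.

How it is judged:
By the outcome, as a careful person would: the job done as asked, in the order asked, and still so for the second after the job is handed in, with the robot touching nothing.
It also fails if it takes over 72 s, if anything falls off the work surface, if the arm or the gripper's body presses on something with over 40 N, if the wrist force passes 120 N, or if a joint passes its speed limit or range.

ROBOT

A 6-joint arm with a two-finger parallel gripper is mounted at the origin on a cart in front of the work surface, level with it; the furniture and walls round the work are solid. World frame = base frame: x ahead of the robot, y to its left, z up, the work surface at z = 0. Lengths are in m, angles in rad, forces in N, time in s.
With the tool pointing down it reaches from about 0.425 to 0.95 m from the base axis. Payload 3.5 kg.
Tool frame: the origin (TCP) lies between the finger pads; the fingertips stand 25 mm ahead of it and the grasp point (between the pads) lies 6 mm ahead of it (ctrl.finger_overhang is the distance from the TCP to the fingertips, in m); x points along the fingers, y is the direction in which the jaws open and shut, and the axes are right-handed (so a half turn about x gives the same grasp; the last joint's range is limited). The gripper opens to 85 mm and grips with 20 to 120 N. Pads are 22 mm wide; open, the fingers measure 114 mm over their backs; the gripper's body (76 mm by 85 mm) begins 54 mm behind the grasp point. The pads swing forward as they close: fully open they stand 13 mm farther back than shut.
Start: joints at [1.027, 0.286, 1.577, -0, 1.279, -0.15], TCP at [0.259, 0.623, 0.219] pointing down, gripper open.
Joint ranges: [-2.77, 2.77], [-0.9, 2.22], [0.21, 2.48], [-1.53, 4.67], [0.24, 2.81], [-2.84, 2.84]. Speed limits (rad/s): [2.79, 2.79, 3.14, 3.14, 3.14, 3.14].

INTERFACE

Orientations are given as a unit quaternion [x, y, z, w].
In Python, from plant import ctrl gives the robot as it stands.
- The arm moves only by the tool play_rows, never from a script. Its argument "targets" is a list of rows, each an object with "delta_pos": the shift along the world's x, y, z normalised to -1 to 1, where 1 is 1000 mm, a list of three; "delta_rot": the turn, a rotation vector about the world's x, y, z normalised to -1 to 1, where 1 is pi rad, a list of three; "claw": the finger opening in mm, from 0 to 85.4. In form: [{"delta_pos": [tx, ty, tz], "delta_rot": [wx, wy, wz], "claw": claw}, ...]. A call has 1 to 20 rows; each row is the pose to reach, as a shift and turn from the pose measured when the call began, turning the shorter way round; what a row does not reach only later rows make up. A row lasts 1/12 s, in which the tool goes at most 41.7 mm and 7.16 degrees, less where a joint would pass 70% of its speed; a pose out of reach is approached as far as the arm can. A call with a number of a shift or a turn outside -1 to 1 is refused whole. A call with a gripper value outside its range is refused whole. The fingers move at their own pace and stop on an object; "newtons" is the grip in N (left out, the last holds). Time passes only in rows, so rows that repeat a pose let the fingers close. It gives the time, the measured TCP pose, the force and the opening at its end, in the units of the state.
- ctrl.get_state(): the state, without advancing time (a new reading comes with each control period).
- ctrl.read_camera(name): name is "side" or "top"; returns the picture (400x640x3 uint8, blue, green, red); there is no depth.
- ctrl.calibration(name): a dict with "fx", "fy", "cx", "cy" (pixels), "k1" (the pictures are not rectified: a ray, as slopes to the right and down, at radius r is drawn at 1 + k1 r^2 times it, then the intrinsics apply), "camera_from_world" (4x4, takes a point from world to camera coordinates). Camera axes: x right, y down, z forward; pixel columns grow to the right and rows downward; lengths in m; the calibration is good to about 2 mm. A picture is of the moment at which its call begins. calibration takes no time and is no camera call.
- ctrl.sign_off(): hands the job in, once; it reports no verdict.
The state is a dict: "time": time; "qpos": joint angles; "dq": joint speeds; "joint_efforts": joint torques, N m; "eef_pos": TCP position; "tcp_rot": TCP orientation; "contact_force": force on the tool from outside, world axes, zero at the start; "wrist_torque": the same for the moment, N m; "opening": opening from 0.0 (shut) to 1.0 (fully open).
Only numpy, scipy, OpenCV 4.12 (cv2) and the standard library are available. Lean on these libraries where they do the work, as an engineer would, in place of code of your own. Each camera call takes 0.05 s, during which the arm holds its last target. There are 200 camera calls.

## Working session

There is one attempt and no reset: what is moved stays moved. The work goes in short steps, Python scripts to look and compute and a tool call to move; the robot and the scene stay as the last step left them, time stands still between calls to the robot, and variables do not carry over. Pictures are saved under pics/ and viewed, about 8 in all and at most 12, crops included, and the job is handed in when it is done.

Besides the shell and the picture viewer there is one more tool, called after "Call:" by a JSON object that holds its "op" and its "data". play_rows: Moves the arm, as the interface text tells. Its arguments: {"type":"object","properties":{"targets":{"type":"array"},"newtons":{"type":"number"}},"required":["targets"]}

```bash
mkdir -p pics; ls; python3 - <<'E'
from plant import ctrl
import cv2,json,numpy as np
np.set_printoptions(precision=4,suppress=True)
for n in("side","top"):
    cv2.imwrite(f"pics/{n}0.png",ctrl.read_camera(n)); c=ctrl.calibration(n); print(n,{k:(np.array(v)) for k,v in c.items()})
print(ctrl.get_state(),ctrl.finger_overhang)
E
```

```text
pics
side {'fx': array(515.0776), 'fy': array(515.0776), 'cx': array(315.4278), 'cy': array(193.6152), 'k1': array(-0.0189), 'camera_from_world': array([[-0.8705, -0.492 ,  0.0157,  0.5516],
       [-0.2587,  0.4302, -0.8649,  0.1913],
       [ 0.4188, -0.7569, -0.5018,  1.4518],
       [ 0.    ,  0.    ,  0.    ,  1.    ]])}
top {'fx': array(426.9219), 'fy': array(426.9219), 'cx': array(322.0563), 'cy': array(193.4406), 'k1': array(-0.1067), 'camera_from_world': array([[-0.0012, -0.9997, -0.0235,  0.1143],
       [-0.996 ,  0.0033, -0.089 ,  0.5854],
       [ 0.089 ,  0.0233, -0.9958,  1.1616],
       [ 0.    ,  0.    ,  0.    ,  1.    ]])}
{'time': 0.1, 'qpos': array([ 1.027 ,  0.2871,  1.578 ,  0.    ,  1.2786, -0.15  ]), 'dq': array([-0.0016, -0.0001, -0.0049,  0.0018, -0.0027, -0.0004]), 'joint_efforts': array([  0.0008, -40.7296, -29.3697,  -0.0002,   0.0034,  -0.    ]), 'eef_pos': array([0.2586, 0.6228, 0.2179]), 'tcp_rot': array([ 0.1376,  0.6937, -0.139 ,  0.6932]), 'contact_force': array([ 0.3644,  0.1184, -0.5341]), 'wrist_torque': array([ 0.0517, -0.0217, -0.0156]), 'opening': 0.9964419931923966} 0.025
```

View pics/side0.png

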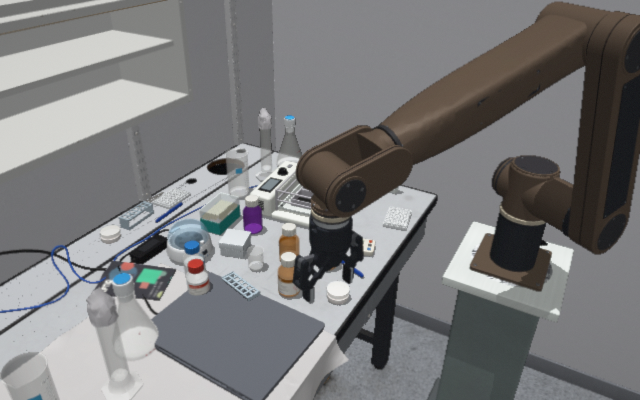

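View pics/top0.png

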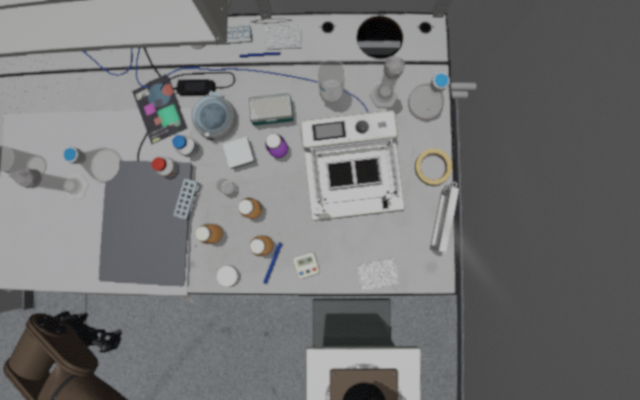

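Top view: amber bottles with white caps are at about (250,208), (209,233) and (262,245). The purple decoy is at (277,146), the shaker at (355,180), and the loose guard at (445,217) on the right. I'll confirm these in an enlarged crop.

```bash
cat > h.py <<'E'
import cv2,numpy as np
from plant import ctrl
from scipy.optimize import least_squares
from scipy.spatial.transform import Rotation as R
np.set_printoptions(precision=4,suppress=True)
def proj(n,P):
    c=ctrl.calibration(n);T=np.array(c["camera_from_world"]);p=np.atleast_2d(P)@T[:3,:3].T+T[:3,3]
    s=p[:,:2]/p[:,2:];s=s*(1+c["k1"]*(s**2).sum(1,keepdims=True))
    return s*[c["fx"],c["fy"]]+[c["cx"],c["cy"]]
def at_z(n,uv,z):
    return least_squares(lambda q:proj(n,[q[0],q[1],z])[0]-uv,[.6,0]).x
def crop(img,x0,y0,x1,y1,k,f):
    cv2.imwrite(f,cv2.resize(img[y0:y1,x0:x1],None,fx=k,fy=k,interpolation=cv2.INTER_CUBIC))
E
python3 - <<'E'
from h import *
im=cv2.imread("pics/top0.png")
a=cv2.resize(im[150:270,180:300],None,fx=5,fy=5,interpolation=2)
crop(im,180,190,300,290,5,"pics/c1.png"); crop(im,298,105,464,257,4.8,"pics/c2.png")
E
```

```text
(no output)
```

View pics/c1.png

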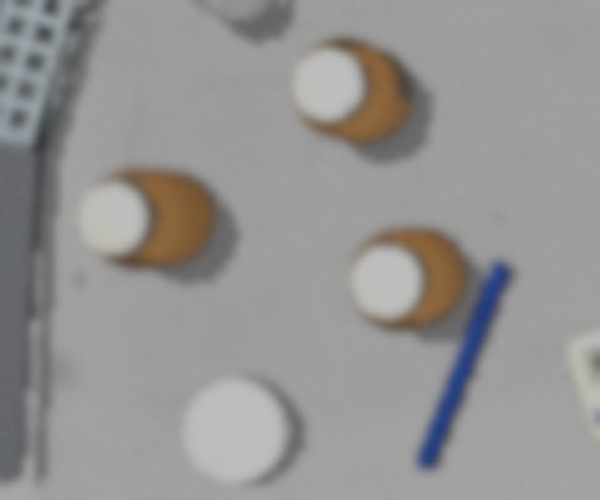

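View pics/c2.png

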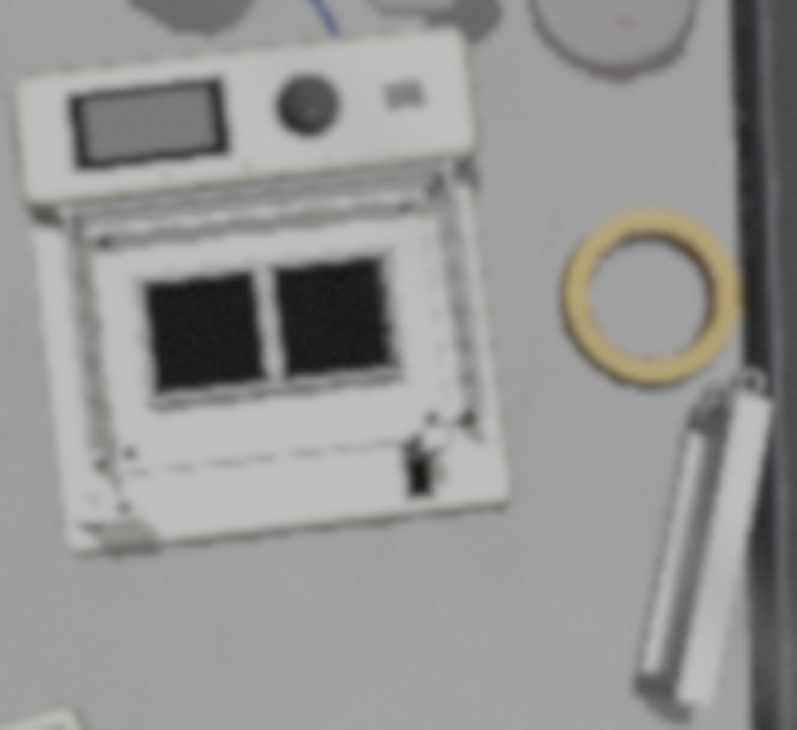

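Crop 1 (offset 180,190, ×5) shows three amber bottles with white caps at crop (330,85), (114,219) and (387,283). They fit the description. The purple one and the flat white lid are not meant. Crop 2 (offset 298,105, ×4.8) shows the shaker yawed slightly, with its pan front corners at (75,550) and (508,500). The guard's top rail runs from (756,395) to (694,703), with the knuckles at the upper end. I'll fit poses to these.

```bash
cat >> h.py <<'E'
def px(pts,off,k): return (np.array(pts,float)+.5)/k-.5+np.array(off)
def rig(q,P):
    c,s=np.cos(q[2]),np.sin(q[2]);P=np.atleast_2d(np.array(P,float));return np.c_[q[0]+c*P[:,0]-s*P[:,1],q[1]+s*P[:,0]+c*P[:,1],P[:,2]]
E
python3 - <<'E'
from h import *
for p in px([(330,85),(114,219),(387,283)],(180,190),5): print("cap",p,at_z("top",p,.114))
T=np.array(ctrl.calibration("top")["camera_from_world"]);print("cam",-T[:3,:3].T@T[:3,3])
pan=px([(75,550),(508,500)],(298,105),4.8)
a,b=[at_z("top",p,.024) for p in pan];print("pan",a,b,np.linalg.norm(a-b))
hs=[at_z("top",p,.078) for p in px([(22,82),(465,28)],(298,105),4.8)];print("housing back",hs,np.linalg.norm(hs[0]-hs[1]))
pk=px([(148,285),(253,272),(265,380),(155,392),(274,268),(380,257),(393,370),(285,380)],(298,105),4.8)
for z in(.034,.056):
    w=np.array([at_z("top",p,z) for p in pk]);print(z,w[:4].mean(0),w[4:].mean(0),[np.linalg.norm(w[i]-w[i-1]) for i in(1,2,3,5,6,7)])
hx=np.hstack
P=[(-.115,.131,.024),(-.115,-.131,.024)]
def f(q):
    r=proj("top",rig(q,P))-pan
    w=at_z
    return np.r_[r.ravel()]
w=np.array([at_z("top",p,.034) for p in pk])
def g(q):
    c=rig(q,[[0,q[3],0],[0,-q[3],0]])[:,:2]
    return np.r_[f(q),((c-[w[:4].mean(0),w[4:].mean(0)])*400).ravel()]
s=least_squares(g,[.6,.03,.1,.036]);print("shaker",s.x,s.fun)
G=px([(740,393),(772,398),(708,703),(680,703)],(298,105),4.8)
Q=[(-.01,.085,.11),(.01,.085,.11),(.01,-.085,.11),(-.01,-.085,.11)]
s=least_squares(lambda q:(proj("top",rig(q,Q))-G).ravel(),[.5,-.2,-1.7]);print("guard",s.x,s.fun)
st=ctrl.get_state();print(R.from_quat(st["tcp_rot"]).as_matrix())
E
```

```text
cap [245.6 206.6] [0.5443 0.3094]
cap [202.4 233.4] [0.4746 0.4225]
cap [257.  246.2] [0.4422 0.2786]
cam [0.4798 0.0853 1.2115]
pan [0.5142 0.1377] [ 0.5424 -0.1134] 0.2527286479423859
housing back [array([0.7772, 0.1656]), array([ 0.8074, -0.0857])] 0.25309221368433776
0.034 [0.6397 0.0619] [ 0.6474 -0.0122] [np.float64(0.06143840184627139), np.float64(0.06345561114640205), np.float64(0.06391277119768383), np.float64(0.06197543328890206), np.float64(0.06645015653249937), np.float64(0.0627203981523389)]
0.056 [0.6368 0.0623] [ 0.6442 -0.0103] [np.float64(0.060290492974053624), np.float64(0.06227001294010104), np.float64(0.06271863145932575), np.float64(0.06081749057564809), np.float64(0.06520860854375518), np.float64(0.061548536591091926)]
shaker [0.6431 0.0249 0.1109 0.0372] [-1.6536 -0.0627  1.6552 -0.3457 -0.2919 -0.015  -0.0485  0.0121]
guard [ 0.5113 -0.2165 -1.7937] [-0.4204 -0.3903  0.3479  0.2381  0.8882  0.9056 -0.8124 -0.7566]
[[-0.0011  0.3837  0.9235]
 [-0.0018  0.9235 -0.3837]
 [-1.     -0.0021 -0.0003]]
```

Call:
{"op": "play_rows", "data": {"targets": [{"delta_pos": [0.183, -0.344, 0], "delta_rot": [0, 0, -0.339], "claw": 62}, {"delta_pos": [0.183, -0.344, 0], "delta_rot": [0, 0, -0.339], "claw": 62}, {"delta_pos": [0.183, -0.344, 0], "delta_rot": [0, 0, -0.339], "claw": 62}, {"delta_pos": [0.183, -0.344, 0], "delta_rot": [0, 0, -0.339], "claw": 62}, {"delta_pos": [0.183, -0.344, 0], "delta_rot": [0, 0, -0.339], "claw": 62}, {"delta_pos": [0.183, -0.344, 0], "delta_rot": [0, 0, -0.339], "claw": 62}, {"delta_pos": [0.183, -0.344, 0], "delta_rot": [0, 0, -0.339], "claw": 62}, {"delta_pos": [0.183, -0.344, 0], "delta_rot": [0, 0, -0.339], "claw": 62}, {"delta_pos": [0.183, -0.344, 0], "delta_rot": [0, 0, -0.339], "claw": 62}, {"delta_pos": [0.183, -0.344, 0], "delta_rot": [0, 0, -0.339], "claw": 62}, {"delta_pos": [0.183, -0.344, 0], "delta_rot": [0, 0, -0.339], "claw": 62}, {"delta_pos": [0.183, -0.344, 0], "delta_rot": [0, 0, -0.339], "claw": 62}], "newtons": 40}}

```text
time: 1.1
eef_pos: [0.4417, 0.2781, 0.2175]
tcp_rot: [0.471, 0.528, -0.472, 0.526]
contact_force: [-0.2, 1.0, -0.2]
opening: 0.722
```

```bash
python3 - <<'E'
from h import *
im=ctrl.read_camera("side")
for p in [(.5443,.3094),(.4746,.4225),(.4422,.2786)]: 
    q=proj("side",[*p,.114])[0]; print(p,q); im[int(round(q[1])),int(round(q[0]))]=(0,0,255)
q=[.6431,.0249,.1109]; print(proj("side",rig(q,[(-.115,.131,.024),(-.115,-.131,.024),(-.096,.094,.121)])))
crop(im,235,165,435,315,4,"pics/s1.png")
st=ctrl.get_state();print(st["eef_pos"],st["qpos"],st["contact_force"],R.from_quat(st["tcp_rot"]).as_matrix()[:,1])
E
```

```text
(0.5443, 0.3094) [288.5025 225.1327]
(0.4746, 0.4225) [288.1132 254.9309]
(0.4422, 0.2786) [327.2587 230.5345]
[[326.8428 226.4676]
 [355.6447 187.5095]
 [326.461  191.5837]]
[0.4413 0.279  0.2175] [ 0.3685 -0.0509  1.9493  0.0015  1.2459  0.2565] [ 0.4097 -0.7107 -0.9767] [ 0.9938  0.1113 -0.003 ]
```

View pics/s1.png

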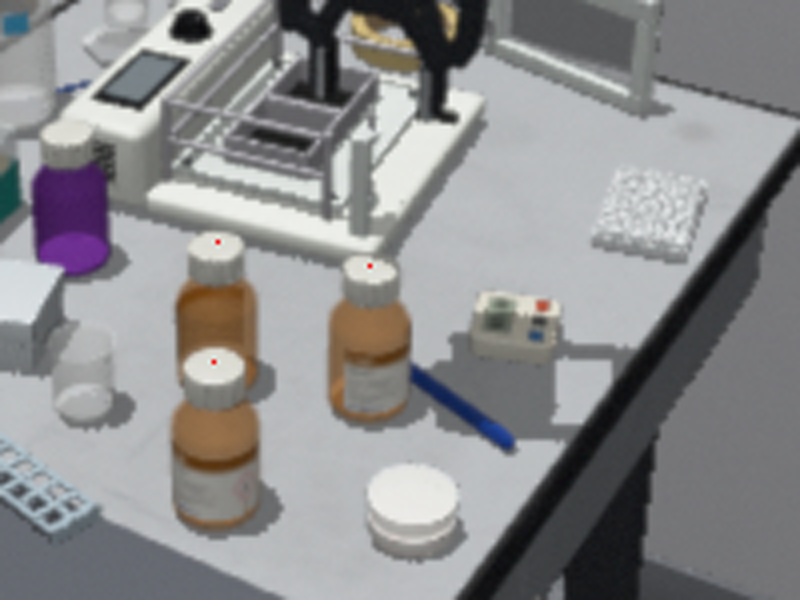

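The red marks sit on all three caps in the side view, so the bottle positions agree in both cameras. Next I'll grip and weigh the nearest bottle, C.

Call:
{"op": "play_rows", "data": {"targets": [{"delta_pos": [0, 0, -0.04], "delta_rot": [0, 0, 0], "claw": 62}, {"delta_pos": [0, 0, -0.08], "delta_rot": [0, 0, 0], "claw": 62}, {"delta_pos": [0, 0, -0.1], "delta_rot": [0, 0, 0], "claw": 62}, {"delta_pos": [0, 0, -0.113], "delta_rot": [0, 0, 0], "claw": 62}, {"delta_pos": [0, 0, -0.113], "delta_rot": [0, 0, 0], "claw": 62}, {"delta_pos": [0, 0, -0.113], "delta_rot": [0, 0, 0], "claw": 25}, {"delta_pos": [0, 0, -0.113], "delta_rot": [0, 0, 0], "claw": 25}, {"delta_pos": [0, 0, -0.113], "delta_rot": [0, 0, 0], "claw": 25}, {"delta_pos": [0, 0, -0.113], "delta_rot": [0, 0, 0], "claw": 25}, {"delta_pos": [0, 0, -0.113], "delta_rot": [0, 0, 0], "claw": 25}, {"delta_pos": [0, 0, -0.113], "delta_rot": [0, 0, 0], "claw": 25}, {"delta_pos": [0, 0, -0.093], "delta_rot": [0, 0, 0], "claw": 25}, {"delta_pos": [0, 0, -0.073], "delta_rot": [0, 0, 0], "claw": 25}, {"delta_pos": [0, 0, -0.073], "delta_rot": [0, 0, 0], "claw": 25}, {"delta_pos": [0, 0, -0.073], "delta_rot": [0, 0, 0], "claw": 25}, {"delta_pos": [0, 0, -0.073], "delta_rot": [0, 0, 0], "claw": 25}, {"delta_pos": [0, 0, -0.073], "delta_rot": [0, 0, 0], "claw": 25}], "newtons": 50}}

```text
time: 2.57
eef_pos: [0.4405, 0.2786, 0.1432]
tcp_rot: [0.47, 0.528, -0.473, 0.526]
contact_force: [0.5, 0.3, -0.3]
opening: 0.289
```

```bash
python3 - <<'E'
from h import *
f=[]
for i in range(5):
    ctrl.read_camera("side"); f.append(ctrl.get_state()["contact_force"])
print(np.array(f)); st=ctrl.get_state();print(st["eef_pos"],st["opening"])
E
```

```text
[[-0.6222 -0.4463  0.2726]
 [ 0.268   0.6483  0.5772]
 [-0.6595  0.4549  0.3331]
 [-0.3264  0.5667 -0.5268]
 [-0.0773 -0.2235  0.0521]]
[0.4409 0.2788 0.1438] 0.29097386137994735
```

The opening reads 25 mm with no load, so nothing is held. I'll look.

```bash
python3 - <<'E'
from h import *
im=ctrl.read_camera("side")
st=ctrl.get_state();p=st["eef_pos"];print(p,proj("side",p),proj("side",p-[0,0,.025]))
crop(im,255,165,405,275,5,"pics/s2.png")
E
```

```text
[0.441  0.2789 0.144 ] [[327.9167 221.2628]] [[327.6538 229.1618]]
```

View pics/s2.png

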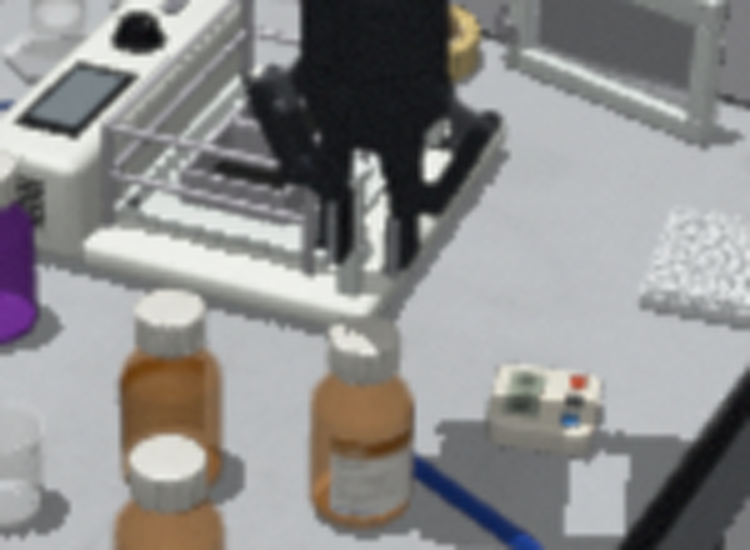

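In the side view the fingertips are at about (329,218), but I expected (327.7,229). Bottle C is undisturbed with its cap at (327.6,232). I'll check the horizontal offset in the top view before deciding whether the tool is high or sideways.

```bash
python3 - <<'E'
from h import *
im=ctrl.read_camera("top")
st=ctrl.get_state();p=st["eef_pos"]
for d in(-.025,0,.05,.1,.2):
    q=proj("top",p+[0,0,d])[0];print(d,q);cv2.circle(im,(int(round(q[0])),int(round(q[1]))),1,(0,0,255),-1)
a=cv2.resize(im[150:310,180:360],None,fx=2.2,fy=2.2,interpolation=2)
b=cv2.resize(ctrl.read_camera("side")[150:310,240:420],None,fx=2.2,fy=2.2,interpolation=2)
cv2.imwrite("pics/t2.png",np.hstack([a,b]))
print(st["qpos"],R.from_quat(st["tcp_rot"]).as_matrix())
E
```

```text
-0.025 [256.5107 246.6682]
0 [254.753  247.0162]
0.05 [250.9815 247.7622]
0.1 [246.8252 248.5835]
0.2 [237.098  250.5023]
[0.3685 0.0264 2.0141 0.0017 1.1044 0.2562] [[-0.0037  0.9938  0.1113]
 [ 0.0002  0.1113 -0.9938]
 [-1.     -0.0036 -0.0006]]
```

View pics/t2.png

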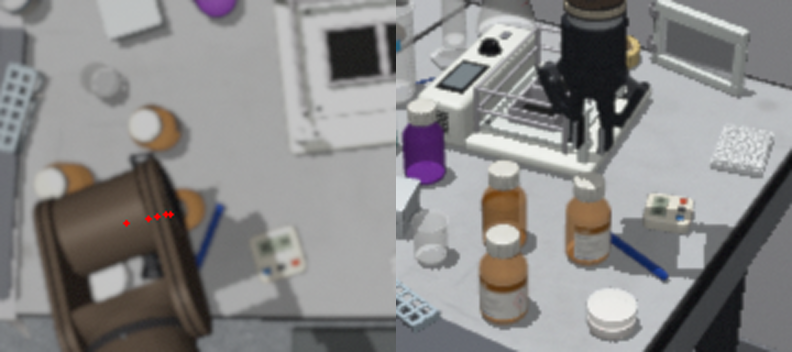

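The horizontal position agrees. Vertically the tips look 10–15 mm above the reported TCP rather than 25 mm below it, and only the cap shows a finger shadow. I'll go lower with the jaws wide and test by closing at a TCP z of 0.080. That's safe either way.

Call:
{"op": "play_rows", "data": {"targets": [{"delta_pos": [0, 0, 0], "delta_rot": [0, 0, 0], "claw": 75}, {"delta_pos": [0, 0, 0], "delta_rot": [0, 0, 0], "claw": 75}, {"delta_pos": [0, 0, 0], "delta_rot": [0, 0, 0], "claw": 75}, {"delta_pos": [0, 0, 0], "delta_rot": [0, 0, 0], "claw": 75}, {"delta_pos": [0.001, 0, -0.02], "delta_rot": [0, 0, 0], "claw": 75}, {"delta_pos": [0.001, 0, -0.04], "delta_rot": [0, 0, 0], "claw": 75}, {"delta_pos": [0.001, 0, -0.055], "delta_rot": [0, 0, 0], "claw": 75}, {"delta_pos": [0.001, 0, -0.064], "delta_rot": [0, 0, 0], "claw": 75}, {"delta_pos": [0.001, 0, -0.064], "delta_rot": [0, 0, 0], "claw": 75}, {"delta_pos": [0.001, 0, -0.064], "delta_rot": [0, 0, 0], "claw": 25}, {"delta_pos": [0.001, 0, -0.064], "delta_rot": [0, 0, 0], "claw": 25}, {"delta_pos": [0.001, 0, -0.064], "delta_rot": [0, 0, 0], "claw": 25}, {"delta_pos": [0.001, 0, -0.064], "delta_rot": [0, 0, 0], "claw": 25}, {"delta_pos": [0.001, 0, -0.064], "delta_rot": [0, 0, 0], "claw": 25}, {"delta_pos": [0.001, 0, -0.064], "delta_rot": [0, 0, 0], "claw": 25}], "newtons": 30}}

```text
time: 4.22
eef_pos: [0.443, 0.2793, 0.0817]
tcp_rot: [0.471, 0.528, -0.471, 0.526]
contact_force: [-1.6, -0.6, 6.3]
opening: 0.424
```

Now it holds something about 37 mm wide, which matches the cap. I'll lift and weigh.

Call:
{"op": "play_rows", "data": {"targets": [{"delta_pos": [0, 0, 0.02], "delta_rot": [0, 0, 0], "claw": 25}, {"delta_pos": [0, 0, 0.04], "delta_rot": [0, 0, 0], "claw": 25}, {"delta_pos": [0, 0, 0.04], "delta_rot": [0, 0, 0], "claw": 25}, {"delta_pos": [0, 0, 0.04], "delta_rot": [0, 0, 0], "claw": 25}, {"delta_pos": [0, 0, 0.04], "delta_rot": [0, 0, 0], "claw": 25}, {"delta_pos": [0, 0, 0.04], "delta_rot": [0, 0, 0], "claw": 25}], "newtons": 50}}

```text
time: 4.72
eef_pos: [0.4418, 0.2789, 0.1198]
tcp_rot: [0.47, 0.528, -0.472, 0.526]
contact_force: [0.4, -0.7, -1.5]
opening: 0.424
```

```bash
cat > w.py <<'E'
from h import *
f=[]
for i in range(4):
    im=ctrl.read_camera("side"); f.append(ctrl.get_state()["contact_force"])
st=ctrl.get_state();print(np.mean(f,0),st["eef_pos"],st["opening"],st["time"])
E
python3 - <<'E'
from w import *
crop(im,240,150,420,310,4,"pics/s3.png")
E
```

```text
[-0.0302  0.3944 -1.2408] [0.4424 0.2791 0.1206] 0.4259867650941138 4.9167
```

View pics/s3.png

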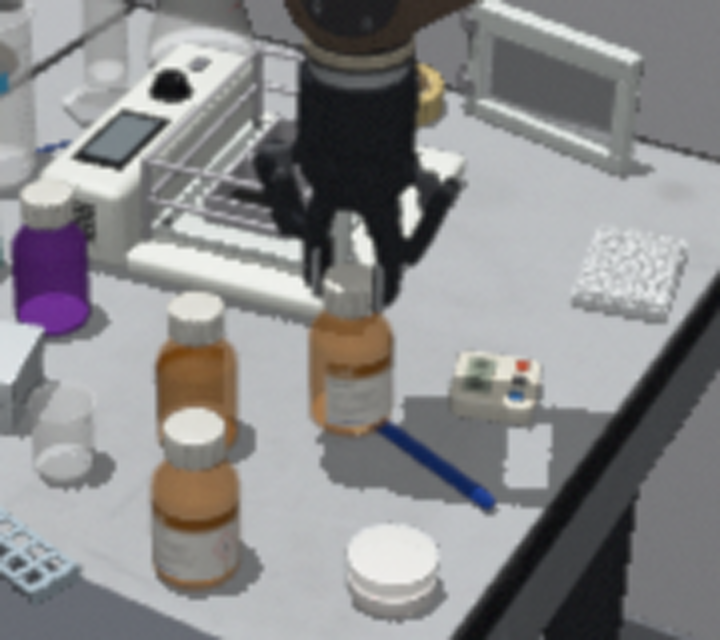

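The cap is held and the load is 1.24 N, about 0.126 kg, so bottle C is empty. True tip height is about 35 mm above what the reported z implies, so I'll use z=0.082 for a cap grip on the bench. I'll put C back and take A.

Call:
{"op": "play_rows", "data": {"targets": [{"delta_pos": [0, 0, -0.02], "delta_rot": [0, 0, 0], "claw": 25}, {"delta_pos": [0, 0, -0.037], "delta_rot": [0, 0, 0], "claw": 25}, {"delta_pos": [0, 0, -0.038], "delta_rot": [0, 0, 0], "claw": 25}, {"delta_pos": [0, 0, -0.038], "delta_rot": [0, 0, 0], "claw": 70}, {"delta_pos": [0, 0, -0.038], "delta_rot": [0, 0, 0], "claw": 70}, {"delta_pos": [0, 0, -0.038], "delta_rot": [0, 0, 0], "claw": 70}, {"delta_pos": [0, 0, -0.038], "delta_rot": [0, 0, 0], "claw": 70}, {"delta_pos": [0, 0, 0], "delta_rot": [0, 0, 0], "claw": 70}, {"delta_pos": [0, 0, 0.04], "delta_rot": [0, 0, 0], "claw": 70}, {"delta_pos": [0.034, 0.01, 0.06], "delta_rot": [0, 0, 0], "claw": 70}, {"delta_pos": [0.068, 0.02, 0.06], "delta_rot": [0, 0, 0], "claw": 70}, {"delta_pos": [0.102, 0.03, 0.06], "delta_rot": [0, 0, 0], "claw": 70}, {"delta_pos": [0.102, 0.03, 0.06], "delta_rot": [0, 0, 0], "claw": 70}, {"delta_pos": [0.102, 0.03, 0.06], "delta_rot": [0, 0, 0], "claw": 70}]}}

```text
time: 6.08
eef_pos: [0.5456, 0.3092, 0.1804]
tcp_rot: [0.471, 0.528, -0.472, 0.526]
contact_force: [0.7, -0.6, -0.6]
opening: 0.817
```

Call:
{"op": "play_rows", "data": {"targets": [{"delta_pos": [0, 0, -0.03], "delta_rot": [0, 0, 0], "claw": 70}, {"delta_pos": [0, 0, -0.06], "delta_rot": [0, 0, 0], "claw": 70}, {"delta_pos": [0, 0, -0.085], "delta_rot": [0, 0, 0], "claw": 70}, {"delta_pos": [0, 0, -0.098], "delta_rot": [0, 0, 0], "claw": 70}, {"delta_pos": [0, 0, -0.098], "delta_rot": [0, 0, 0], "claw": 70}, {"delta_pos": [0, 0, -0.098], "delta_rot": [0, 0, 0], "claw": 25}, {"delta_pos": [0, 0, -0.098], "delta_rot": [0, 0, 0], "claw": 25}, {"delta_pos": [0, 0, -0.098], "delta_rot": [0, 0, 0], "claw": 25}, {"delta_pos": [0, 0, -0.098], "delta_rot": [0, 0, 0], "claw": 25}, {"delta_pos": [0, 0, -0.098], "delta_rot": [0, 0, 0], "claw": 25}, {"delta_pos": [0, 0, -0.098], "delta_rot": [0, 0, 0], "claw": 25}, {"delta_pos": [0, 0, -0.08], "delta_rot": [0, 0, 0], "claw": 25}, {"delta_pos": [0, 0, -0.06], "delta_rot": [0, 0, 0], "claw": 25}, {"delta_pos": [0, 0, -0.06], "delta_rot": [0, 0, 0], "claw": 25}, {"delta_pos": [0, 0, -0.06], "delta_rot": [0, 0, 0], "claw": 25}, {"delta_pos": [0, 0, -0.06], "delta_rot": [0, 0, 0], "claw": 25}]}}

```text
time: 7.42
eef_pos: [0.5448, 0.3088, 0.1191]
tcp_rot: [0.47, 0.528, -0.473, 0.526]
contact_force: [0.4, 0.2, -4.2]
opening: 0.419
```

```bash
python3 w.py
```

```text
[-0.3828 -0.1797 -4.2202] [0.5446 0.3088 0.1186] 0.41942163135254346 7.6167
```

Bottle A weighs 4.22 N, about 0.43 kg, so it is full. It goes into the left pocket at about (0.638,0.062).

Call:
{"op": "play_rows", "data": {"targets": [{"delta_pos": [0, 0, 0.04], "delta_rot": [0, 0, 0], "claw": 25}, {"delta_pos": [0, 0, 0.08], "delta_rot": [0, 0, 0], "claw": 25}, {"delta_pos": [0.01, -0.02, 0.11], "delta_rot": [0, 0, 0], "claw": 25}, {"delta_pos": [0.023, -0.058, 0.115], "delta_rot": [0, 0, 0], "claw": 25}, {"delta_pos": [0.036, -0.095, 0.115], "delta_rot": [0, 0, 0], "claw": 25}, {"delta_pos": [0.05, -0.132, 0.115], "delta_rot": [0, 0, 0], "claw": 25}, {"delta_pos": [0.064, -0.169, 0.115], "delta_rot": [0, 0, 0], "claw": 25}, {"delta_pos": [0.078, -0.206, 0.115], "delta_rot": [0, 0, 0], "claw": 25}, {"delta_pos": [0.088, -0.234, 0.115], "delta_rot": [0, 0, 0], "claw": 25}, {"delta_pos": [0.093, -0.247, 0.115], "delta_rot": [0, 0, 0], "claw": 25}, {"delta_pos": [0.093, -0.247, 0.115], "delta_rot": [0, 0, 0], "claw": 25}, {"delta_pos": [0.093, -0.247, 0.115], "delta_rot": [0, 0, 0], "claw": 25}, {"delta_pos": [0.093, -0.247, 0.08], "delta_rot": [0, 0, 0], "claw": 25}, {"delta_pos": [0.093, -0.247, 0.05], "delta_rot": [0, 0, 0], "claw": 25}, {"delta_pos": [0.093, -0.247, 0.035], "delta_rot": [0, 0, 0], "claw": 25}, {"delta_pos": [0.093, -0.247, 0.035], "delta_rot": [0, 0, 0], "claw": 25}, {"delta_pos": [0.093, -0.247, 0.025], "delta_rot": [0, 0, 0], "claw": 25}, {"delta_pos": [0.093, -0.247, 0.015], "delta_rot": [0, 0, 0], "claw": 25}, {"delta_pos": [0.093, -0.247, 0.01], "delta_rot": [0, 0, 0], "claw": 25}, {"delta_pos": [0.093, -0.247, 0.01], "delta_rot": [0, 0, 0], "claw": 25}]}}

```text
time: 9.28
eef_pos: [0.6371, 0.0622, 0.1278]
tcp_rot: [0.469, 0.529, -0.473, 0.525]
contact_force: [-0.4, -0.9, -3.6]
opening: 0.418
```

```bash
python3 - <<'E'
from w import *
crop(im,280,140,410,245,6,"pics/s4.png")
E
```

```text
[ 0.0874 -0.0865 -3.9267] [0.6383 0.0617 0.1297] 0.4149673774679277 9.4833
```

View pics/s4.png

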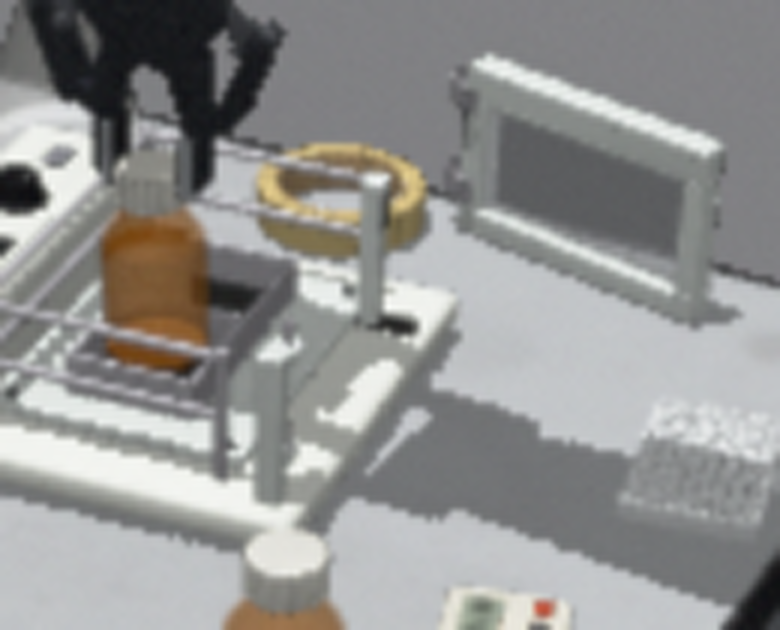

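The side view shows bottle A hanging inside the left pocket with its base at about (306,196), centred and still carried at 3.9 N. I'll lower and release it, then go to bottle B.

Call:
{"op": "play_rows", "data": {"targets": [{"delta_pos": [0, 0, -0.008], "delta_rot": [0, 0, 0], "claw": 25}, {"delta_pos": [0, 0, -0.014], "delta_rot": [0, 0, 0], "claw": 25}, {"delta_pos": [0, 0, -0.015], "delta_rot": [0, 0, 0], "claw": 25}, {"delta_pos": [0, 0, -0.015], "delta_rot": [0, 0, 0], "claw": 25}]}}

```text
time: 9.82
eef_pos: [0.6385, 0.0611, 0.1186]
tcp_rot: [0.47, 0.528, -0.473, 0.526]
contact_force: [-6.8, -1.0, 11.5]
opening: 0.423
```

```bash
python3 w.py
```

```text
[-6.6418 -0.8133 11.024 ] [0.6384 0.0611 0.1186] 0.4192816963220057 10.0167
```

Call:
{"op": "play_rows", "data": {"targets": [{"delta_pos": [-0.003, 0, -0.001], "delta_rot": [0, 0, 0], "claw": 25}, {"delta_pos": [-0.003, 0, -0.001], "delta_rot": [0, 0, 0], "claw": 25}, {"delta_pos": [-0.003, 0, -0.001], "delta_rot": [0, 0, 0], "claw": 25}]}}

```text
time: 10.27
eef_pos: [0.6357, 0.061, 0.1186]
tcp_rot: [0.47, 0.528, -0.473, 0.526]
contact_force: [-1.3, -1.0, 3.9]
opening: 0.42
```

```bash
python3 w.py
```

```text
[-3.2913 -0.8237  5.0033] [0.6357 0.0611 0.1186] 0.4191519183429658 10.4667
```

The height hasn't changed after a 3 mm shift, so the bottle is standing on the pocket floor. I'll release and go to B.

Call:
{"op": "play_rows", "data": {"targets": [{"delta_pos": [0.001, 0, 0], "delta_rot": [0, 0, 0], "claw": 70}, {"delta_pos": [0.001, 0, 0], "delta_rot": [0, 0, 0], "claw": 70}, {"delta_pos": [0.001, 0, 0], "delta_rot": [0, 0, 0], "claw": 70}, {"delta_pos": [0.001, 0, 0], "delta_rot": [0, 0, 0], "claw": 70}, {"delta_pos": [0.001, 0, 0.03], "delta_rot": [0, 0, 0], "claw": 70}, {"delta_pos": [0.001, 0, 0.065], "delta_rot": [0, 0, 0], "claw": 70}, {"delta_pos": [-0.018, 0.035, 0.065], "delta_rot": [0, 0, 0], "claw": 70}, {"delta_pos": [-0.034, 0.07, 0.065], "delta_rot": [0, 0, 0], "claw": 70}, {"delta_pos": [-0.05, 0.108, 0.065], "delta_rot": [0, 0, 0], "claw": 70}, {"delta_pos": [-0.066, 0.145, 0.065], "delta_rot": [0, 0, 0], "claw": 70}, {"delta_pos": [-0.082, 0.18, 0.065], "delta_rot": [0, 0, 0], "claw": 70}, {"delta_pos": [-0.098, 0.218, 0.065], "delta_rot": [0, 0, 0], "claw": 70}, {"delta_pos": [-0.114, 0.255, 0.065], "delta_rot": [0, 0, 0], "claw": 70}, {"delta_pos": [-0.13, 0.29, 0.065], "delta_rot": [0, 0, 0], "claw": 70}, {"delta_pos": [-0.145, 0.325, 0.065], "delta_rot": [0, 0, 0], "claw": 70}, {"delta_pos": [-0.161, 0.3615, 0.065], "delta_rot": [0, 0, 0], "claw": 70}, {"delta_pos": [-0.161, 0.3615, 0.065], "delta_rot": [0, 0, 0], "claw": 70}, {"delta_pos": [-0.161, 0.3615, 0.065], "delta_rot": [0, 0, 0], "claw": 70}]}}

```text
time: 11.97
eef_pos: [0.4735, 0.4243, 0.1832]
tcp_rot: [0.468, 0.529, -0.472, 0.527]
contact_force: [0.3, 0.0, 0.2]
opening: 0.823
```

Call:
{"op": "play_rows", "data": {"targets": [{"delta_pos": [0, 0, -0.03], "delta_rot": [0, 0, 0], "claw": 70}, {"delta_pos": [0, 0, -0.06], "delta_rot": [0, 0, 0], "claw": 70}, {"delta_pos": [0, 0, -0.085], "delta_rot": [0, 0, 0], "claw": 70}, {"delta_pos": [0, 0, -0.1], "delta_rot": [0, 0, 0], "claw": 70}, {"delta_pos": [0, 0, -0.1], "delta_rot": [0, 0, 0], "claw": 70}, {"delta_pos": [0, 0, -0.1], "delta_rot": [0, 0, 0], "claw": 25}, {"delta_pos": [0, 0, -0.1], "delta_rot": [0, 0, 0], "claw": 25}, {"delta_pos": [0, 0, -0.1], "delta_rot": [0, 0, 0], "claw": 25}, {"delta_pos": [0, 0, -0.1], "delta_rot": [0, 0, 0], "claw": 25}, {"delta_pos": [0, 0, -0.1], "delta_rot": [0, 0, 0], "claw": 25}, {"delta_pos": [0, 0, -0.1], "delta_rot": [0, 0, 0], "claw": 25}, {"delta_pos": [0, 0, -0.08], "delta_rot": [0, 0, 0], "claw": 25}, {"delta_pos": [0, 0, -0.06], "delta_rot": [0, 0, 0], "claw": 25}, {"delta_pos": [0, 0, -0.06], "delta_rot": [0, 0, 0], "claw": 25}, {"delta_pos": [0, 0, -0.06], "delta_rot": [0, 0, 0], "claw": 25}, {"delta_pos": [0, 0, -0.06], "delta_rot": [0, 0, 0], "claw": 25}]}}

```text
time: 13.3
eef_pos: [0.4725, 0.4237, 0.1214]
tcp_rot: [0.468, 0.529, -0.473, 0.527]
contact_force: [-0.9, -0.2, -5.2]
opening: 0.42
```

```bash
python3 w.py
```

```text
[ 0.2816  0.2268 -4.083 ] [0.4726 0.4237 0.1212] 0.41518473346538015 13.5
```

B weighs 4.08 N, about 0.42 kg, so it is full. It goes to the right pocket at (0.6455,-0.011), carried higher to clear A.

Call:
{"op": "play_rows", "data": {"targets": [{"delta_pos": [0, 0, 0.04], "delta_rot": [0, 0, 0], "claw": 25}, {"delta_pos": [0, 0, 0.08], "delta_rot": [0, 0, 0], "claw": 25}, {"delta_pos": [0, 0, 0.12], "delta_rot": [0, 0, 0], "claw": 25}, {"delta_pos": [0.014, -0.035, 0.14], "delta_rot": [0, 0, 0], "claw": 25}, {"delta_pos": [0.028, -0.07, 0.14], "delta_rot": [0, 0, 0], "claw": 25}, {"delta_pos": [0.042, -0.105, 0.14], "delta_rot": [0, 0, 0], "claw": 25}, {"delta_pos": [0.056, -0.14, 0.14], "delta_rot": [0, 0, 0], "claw": 25}, {"delta_pos": [0.07, -0.176, 0.14], "delta_rot": [0, 0, 0], "claw": 25}, {"delta_pos": [0.084, -0.212, 0.14], "delta_rot": [0, 0, 0], "claw": 25}, {"delta_pos": [0.098, -0.248, 0.14], "delta_rot": [0, 0, 0], "claw": 25}, {"delta_pos": [0.112, -0.283, 0.14], "delta_rot": [0, 0, 0], "claw": 25}, {"delta_pos": [0.126, -0.318, 0.14], "delta_rot": [0, 0, 0], "claw": 25}, {"delta_pos": [0.14, -0.353, 0.14], "delta_rot": [0, 0, 0], "claw": 25}, {"delta_pos": [0.154, -0.388, 0.14], "delta_rot": [0, 0, 0], "claw": 25}, {"delta_pos": [0.166, -0.417, 0.14], "delta_rot": [0, 0, 0], "claw": 25}, {"delta_pos": [0.173, -0.435, 0.14], "delta_rot": [0, 0, 0], "claw": 25}, {"delta_pos": [0.173, -0.435, 0.14], "delta_rot": [0, 0, 0], "claw": 25}, {"delta_pos": [0.173, -0.435, 0.14], "delta_rot": [0, 0, 0], "claw": 25}]}}

```text
time: 15.0
eef_pos: [0.6454, -0.0124, 0.2598]
tcp_rot: [0.468, 0.529, -0.474, 0.525]
contact_force: [0.4, 0.4, -3.9]
opening: 0.42
```

Call:
{"op": "play_rows", "data": {"targets": [{"delta_pos": [0, 0, -0.035], "delta_rot": [0, 0, 0], "claw": 25}, {"delta_pos": [0, 0, -0.07], "delta_rot": [0, 0, 0], "claw": 25}, {"delta_pos": [0, 0, -0.09], "delta_rot": [0, 0, 0], "claw": 25}, {"delta_pos": [0, 0, -0.105], "delta_rot": [0, 0, 0], "claw": 25}, {"delta_pos": [0, 0, -0.115], "delta_rot": [0, 0, 0], "claw": 25}, {"delta_pos": [0, 0, -0.12], "delta_rot": [0, 0, 0], "claw": 25}, {"delta_pos": [0, 0, -0.125], "delta_rot": [0, 0, 0], "claw": 25}, {"delta_pos": [0, 0, -0.128], "delta_rot": [0, 0, 0], "claw": 25}, {"delta_pos": [0, 0, -0.128], "delta_rot": [0, 0, 0], "claw": 25}]}}

```text
time: 15.75
eef_pos: [0.6457, -0.0122, 0.1323]
tcp_rot: [0.468, 0.529, -0.474, 0.526]
contact_force: [0.3, -0.0, -4.0]
opening: 0.418
```

```bash
python3 w.py
```

```text
[ 0.48    0.2103 -4.0277] [ 0.6461 -0.0125  0.133 ] 0.41895297870031273 15.95
```

Call:
{"op": "play_rows", "data": {"targets": [{"delta_pos": [-0.001, 0.001, -0.006], "delta_rot": [0, 0, 0], "claw": 25}, {"delta_pos": [-0.001, 0.001, -0.011], "delta_rot": [0, 0, 0], "claw": 25}, {"delta_pos": [-0.001, 0.001, -0.014], "delta_rot": [0, 0, 0], "claw": 25}, {"delta_pos": [-0.001, 0.001, -0.015], "delta_rot": [0, 0, 0], "claw": 25}, {"delta_pos": [-0.001, 0.001, -0.015], "delta_rot": [0, 0, 0], "claw": 25}]}}

```text
time: 16.37
eef_pos: [0.6453, -0.0118, 0.1199]
tcp_rot: [0.468, 0.529, -0.474, 0.526]
contact_force: [-3.4, -0.4, 4.5]
opening: 0.421
```

Call:
{"op": "play_rows", "data": {"targets": [{"delta_pos": [0, 0, 0], "delta_rot": [0, 0, 0], "claw": 70}, {"delta_pos": [0, 0, 0], "delta_rot": [0, 0, 0], "claw": 70}, {"delta_pos": [0, 0, 0], "delta_rot": [0, 0, 0], "claw": 70}, {"delta_pos": [0, 0, 0], "delta_rot": [0, 0, 0], "claw": 70}, {"delta_pos": [0, 0, 0.03], "delta_rot": [0, 0, 0], "claw": 70}, {"delta_pos": [0, 0, 0.065], "delta_rot": [0, 0, 0], "claw": 70}, {"delta_pos": [-0.01, 0.02, 0.1], "delta_rot": [0, 0, 0], "claw": 70}, {"delta_pos": [-0.03, 0.05, 0.12], "delta_rot": [0, 0, 0], "claw": 70}, {"delta_pos": [-0.05, 0.08, 0.14], "delta_rot": [0, 0, 0], "claw": 70}, {"delta_pos": [-0.07, 0.115, 0.15], "delta_rot": [0, 0, 0], "claw": 70}, {"delta_pos": [-0.09, 0.15, 0.16], "delta_rot": [0, 0, 0], "claw": 70}, {"delta_pos": [-0.11, 0.185, 0.17], "delta_rot": [0, 0, 0], "claw": 70}, {"delta_pos": [-0.13, 0.22, 0.18], "delta_rot": [0, 0, 0], "claw": 70}, {"delta_pos": [-0.15, 0.255, 0.19], "delta_rot": [0, 0, 0], "claw": 70}, {"delta_pos": [-0.17, 0.285, 0.2], "delta_rot": [0, 0, 0], "claw": 70}, {"delta_pos": [-0.19, 0.31, 0.2], "delta_rot": [0, 0, 0], "claw": 70}, {"delta_pos": [-0.19, 0.31, 0.2], "delta_rot": [0, 0, 0], "claw": 70}]}}

```text
time: 17.78
eef_pos: [0.4524, 0.3023, 0.3213]
tcp_rot: [0.467, 0.53, -0.471, 0.527]
contact_force: [-0.0, -0.5, 0.3]
opening: 0.818
```

```bash
python3 - <<'E'
from h import *
t=ctrl.read_camera("top");s=ctrl.read_camera("side");cv2.imwrite("pics/t5.png",t);cv2.imwrite("pics/s5.png",s)
z=lambda i,x0,y0,w,h,k:cv2.resize(i[y0:y0+h,x0:x0+w],None,fx=k,fy=k,interpolation=2)
# side: shaker front (310..380,165..230) and guard (350..410,140..200); top: front strip (305..410,165..220), guard
a=z(s,300,160,80,60,5); b=z(s,345,140,80,60,5); c=z(t,305,165,80,60,5); d=z(t,385,165,80,60,5)
cv2.imwrite("pics/m5.png",np.vstack([np.hstack([a,b]),np.hstack([c,d])]))
q=[.6425,.025,.111]
for n in("side","top"):
    print(n,"pinH tip,pinH shoulder,pinL,post,stop",proj(n,rig(q,[(-.096,.094,.121),(-.096,.094,.106),(-.096,.094,.046),(-.096,.107,.110),(-.085,-.085,.114)])).round(1).tolist())
print(ctrl.get_state()["eef_pos"])
E
```

```text
side pinH tip,pinH shoulder,pinL,post,stop [[326.6, 191.6], [326.5, 196.0], [326.0, 213.0], [324.9, 196.8], [344.0, 168.0]]
top pinH tip,pinH shoulder,pinL,post,stop [[323.3, 209.3], [323.4, 209.6], [323.8, 210.7], [318.3, 210.0], [391.8, 197.3]]
[0.4546 0.299  0.32  ]
```

View pics/m5.png

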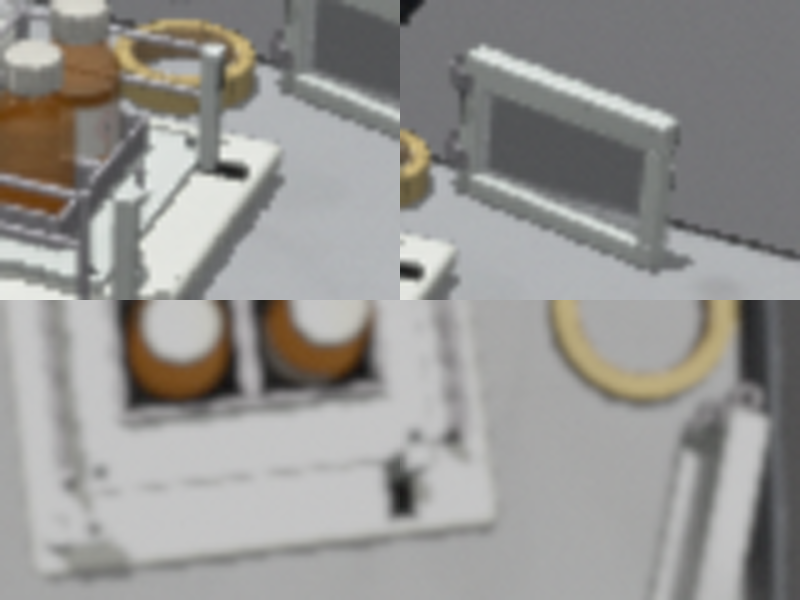

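Left panels (side view): both bottles stand upright in their pockets. The stop post top is at about (342.6,169.6), the hinge post top at (325.5,199), and the guard's top rail runs from (360.6,150) to (399.4,164). In the top view a dark dot at (324,210.6) lies close to the predicted pin position (323.5,210). The shaker pose is good to about 3 mm. I'll move to the guard and refine by touch later.

Call:
{"op": "play_rows", "data": {"targets": [{"delta_pos": [0.004, -0.035, -0.02], "delta_rot": [0, 0, -0.606], "claw": 50}, {"delta_pos": [0.008, -0.07, -0.04], "delta_rot": [0, 0, -0.606], "claw": 50}, {"delta_pos": [0.012, -0.105, -0.06], "delta_rot": [0, 0, -0.606], "claw": 50}, {"delta_pos": [0.015, -0.14, -0.07], "delta_rot": [0, 0, -0.606], "claw": 50}, {"delta_pos": [0.019, -0.175, -0.07], "delta_rot": [0, 0, -0.606], "claw": 50}, {"delta_pos": [0.023, -0.21, -0.07], "delta_rot": [0, 0, -0.606], "claw": 50}, {"delta_pos": [0.027, -0.245, -0.07], "delta_rot": [0, 0, -0.606], "claw": 50}, {"delta_pos": [0.031, -0.28, -0.07], "delta_rot": [0, 0, -0.606], "claw": 50}, {"delta_pos": [0.035, -0.315, -0.07], "delta_rot": [0, 0, -0.606], "claw": 50}, {"delta_pos": [0.039, -0.35, -0.08], "delta_rot": [0, 0, -0.606], "claw": 50}, {"delta_pos": [0.043, -0.385, -0.1], "delta_rot": [0, 0, -0.606], "claw": 50}, {"delta_pos": [0.047, -0.42, -0.12], "delta_rot": [0, 0, -0.606], "claw": 50}, {"delta_pos": [0.05, -0.455, -0.14], "delta_rot": [0, 0, -0.606], "claw": 50}, {"delta_pos": [0.053, -0.485, -0.15], "delta_rot": [0, 0, -0.606], "claw": 50}, {"delta_pos": [0.057, -0.515, -0.15], "delta_rot": [0, 0, -0.606], "claw": 50}, {"delta_pos": [0.057, -0.515, -0.15], "delta_rot": [0, 0, -0.606], "claw": 50}, {"delta_pos": [0.057, -0.515, -0.15], "delta_rot": [0, 0, -0.606], "claw": 50}, {"delta_pos": [0.057, -0.515, -0.15], "delta_rot": [0, 0, -0.606], "claw": 50}, {"delta_pos": [0.057, -0.515, -0.15], "delta_rot": [0, 0, -0.606], "claw": 50}]}}

```text
time: 19.47
eef_pos: [0.5112, -0.2161, 0.1697]
tcp_rot: [-0.702, 0.074, 0.704, 0.08]
contact_force: [0.9, -0.2, -0.0]
opening: 0.586
```

```bash
python3 - <<'E'
from h import *
q=[.5113,-.2165,-1.7937]
print(proj("side",rig(q,[(-.01,.085,.11),(.01,.085,.11),(.01,-.085,.11),(-.01,-.085,.11),(-.01,-.085,0),(-.01,.085,0)])).round(1).tolist())
st=ctrl.get_state();M=R.from_quat(st["tcp_rot"]).as_matrix();print(st["eef_pos"],M[:,0],np.arctan2(M[1,1],M[0,1]),st["qpos"])
E
```

```text
[[356.6, 149.6], [360.1, 147.9], [400.0, 162.9], [396.6, 164.8], [393.6, 193.3], [354.9, 177.1]]
[ 0.5112 -0.2161  0.1697] [-0.002   0.0088 -1.    ] -1.7879016236102412 [-0.5857  0.0727  1.9154  0.0068  1.16    1.1995]
```

Call:
{"op": "play_rows", "data": {"targets": [{"delta_pos": [-0.001, -0.001, -0.03], "delta_rot": [0, 0, 0], "claw": 50}, {"delta_pos": [-0.001, -0.001, -0.06], "delta_rot": [0, 0, 0], "claw": 50}, {"delta_pos": [-0.001, -0.001, -0.08], "delta_rot": [0, 0, 0], "claw": 50}, {"delta_pos": [-0.001, -0.001, -0.093], "delta_rot": [0, 0, 0], "claw": 50}, {"delta_pos": [-0.001, -0.001, -0.093], "delta_rot": [0, 0, 0], "claw": 50}, {"delta_pos": [-0.001, -0.001, -0.093], "delta_rot": [0, 0, 0], "claw": 5}, {"delta_pos": [-0.001, -0.001, -0.093], "delta_rot": [0, 0, 0], "claw": 5}, {"delta_pos": [-0.001, -0.001, -0.093], "delta_rot": [0, 0, 0], "claw": 5}, {"delta_pos": [-0.001, -0.001, -0.093], "delta_rot": [0, 0, 0], "claw": 5}, {"delta_pos": [-0.001, -0.001, -0.093], "delta_rot": [0, 0, 0], "claw": 5}, {"delta_pos": [-0.001, -0.001, -0.093], "delta_rot": [0, 0, 0], "claw": 5}, {"delta_pos": [-0.001, -0.001, -0.093], "delta_rot": [0, 0, 0], "claw": 5}], "newtons": 60}}

```text
time: 20.47
eef_pos: [0.5117, -0.2178, 0.079]
tcp_rot: [0.703, -0.074, -0.703, -0.079]
contact_force: [0.7, 1.4, 6.1]
opening: 0.218
```

```bash
python3 w.py
```

```text
[0.5044 1.1027 5.8577] [ 0.5118 -0.2178  0.079 ] 0.21643465927707178 20.6667
```

The guard is gripped (opening about 19 mm). I'll lift it high and swing it to the front of the shaker.

Call:
{"op": "play_rows", "data": {"targets": [{"delta_pos": [0, 0, 0.02], "delta_rot": [0, 0, 0], "claw": 5}, {"delta_pos": [0, 0, 0.06], "delta_rot": [0, 0, 0], "claw": 5}, {"delta_pos": [-0.005, 0, 0.1], "delta_rot": [0, 0, 0], "claw": 5}, {"delta_pos": [-0.015, 0.005, 0.14], "delta_rot": [0, 0, 0.04], "claw": 5}, {"delta_pos": [-0.025, 0.02, 0.16], "delta_rot": [0, 0, 0.08], "claw": 5}, {"delta_pos": [-0.03, 0.035, 0.16], "delta_rot": [0, 0, 0.12], "claw": 5}, {"delta_pos": [-0.03, 0.05, 0.16], "delta_rot": [0, 0, 0.16], "claw": 5}, {"delta_pos": [-0.03, 0.065, 0.16], "delta_rot": [0, 0, 0.2], "claw": 5}, {"delta_pos": [-0.03, 0.08, 0.16], "delta_rot": [0, 0, 0.24], "claw": 5}, {"delta_pos": [-0.03, 0.095, 0.16], "delta_rot": [0, 0, 0.28], "claw": 5}, {"delta_pos": [-0.03, 0.11, 0.16], "delta_rot": [0, 0, 0.32], "claw": 5}, {"delta_pos": [-0.03, 0.125, 0.16], "delta_rot": [0, 0, 0.36], "claw": 5}, {"delta_pos": [-0.03, 0.14, 0.16], "delta_rot": [0, 0, 0.4], "claw": 5}, {"delta_pos": [-0.03, 0.155, 0.16], "delta_rot": [0, 0, 0.44], "claw": 5}, {"delta_pos": [-0.03, 0.17, 0.16], "delta_rot": [0, 0, 0.48], "claw": 5}, {"delta_pos": [-0.03, 0.185, 0.16], "delta_rot": [0, 0, 0.52], "claw": 5}, {"delta_pos": [-0.03, 0.2, 0.16], "delta_rot": [0, 0, 0.56], "claw": 5}, {"delta_pos": [-0.027, 0.215, 0.16], "delta_rot": [0, 0, 0.6], "claw": 5}, {"delta_pos": [-0.027, 0.227, 0.16], "delta_rot": [0, 0, 0.6045], "claw": 5}, {"delta_pos": [-0.027, 0.227, 0.16], "delta_rot": [0, 0, 0.6045], "claw": 5}]}}

```text
time: 22.33
eef_pos: [0.484, 0.011, 0.2381]
tcp_rot: [0.469, 0.53, -0.473, 0.525]
contact_force: [0.6, -0.3, -3.7]
opening: 0.218
```

Call:
{"op": "play_rows", "data": {"targets": [{"delta_pos": [0, 0, -0.03], "delta_rot": [0, 0, 0], "claw": 5}, {"delta_pos": [0, 0, -0.06], "delta_rot": [0, 0, 0], "claw": 5}, {"delta_pos": [0, 0, -0.09], "delta_rot": [0, 0, 0], "claw": 5}, {"delta_pos": [0, 0, -0.109], "delta_rot": [0, 0, 0], "claw": 5}, {"delta_pos": [0, 0, -0.109], "delta_rot": [0, 0, 0], "claw": 5}, {"delta_pos": [0, 0, -0.109], "delta_rot": [0, 0, 0], "claw": 5}]}}

```text
time: 22.83
eef_pos: [0.4829, 0.0107, 0.128]
tcp_rot: [0.469, 0.53, -0.475, 0.523]
contact_force: [0.3, 0.4, -2.6]
opening: 0.218
```

```bash
python3 - <<'E'
from w import *
M=R.from_quat(st["tcp_rot"]).as_matrix();a=np.arctan2(M[1,1],M[0,1]);print(M[:,0],a)
t=ctrl.read_camera("top");s=im;cv2.imwrite("pics/t6.png",t);cv2.imwrite("pics/s6.png",s)
z=lambda i,x0,y0,w,h,k:cv2.resize(i[y0:y0+h,x0:x0+w],None,fx=k,fy=k,interpolation=2)
cv2.imwrite("pics/m6.png",np.vstack([z(s,295,150,100,75,6),])[:, :])
p=st["eef_pos"]; zb=p[2]-.079
print("guard: knH mouth, knL mouth, top corners rear/front hinge, free",proj("side",rig([p[0],p[1],a],[(0,.094,zb+.078),(0,.094,zb+.018),(.01,.085,zb+.11),(-.01,.085,zb+.11),(-.01,-.085,zb+.11),(-.01,.085,zb),(-.01,-.085,zb)])).round(1).tolist())
E
```

```text
[ 0.4008 -0.3262 -2.5602] [0.4856 0.0105 0.1314] 0.21939484479358604 23.0333
[-0.0047 -0.0007 -1.    ] 0.11095900504064393
guard: knH mouth, knL mouth, top corners rear/front hinge, free [[345.8, 193.7], [344.9, 211.1], [344.2, 182.1], [350.6, 183.5], [368.8, 159.8], [348.8, 215.4], [366.5, 190.0]]
```

View pics/m6.png

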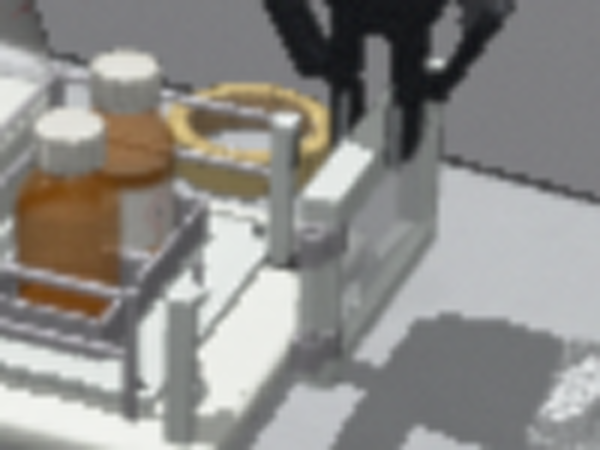

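The side crop shows the guard in front of the shaker with its knuckles at about (348.7,190) and (348,209). The offset to its prediction is the same as the hinge post's, about +1.5 px. I'll advance to 9 mm short of hung, then touch the stop for an x reference.

Call:
{"op": "play_rows", "data": {"targets": [{"delta_pos": [0.02, 0.001, -0.002], "delta_rot": [0, 0, 0], "claw": 5}, {"delta_pos": [0.035, 0.002, -0.002], "delta_rot": [0, 0, 0], "claw": 5}, {"delta_pos": [0.045, 0.003, -0.002], "delta_rot": [0, 0, 0], "claw": 5}, {"delta_pos": [0.052, 0.003, -0.002], "delta_rot": [0, 0, 0], "claw": 5}, {"delta_pos": [0.052, 0.003, -0.002], "delta_rot": [0, 0, 0], "claw": 5}, {"delta_pos": [0.052, 0.003, -0.002], "delta_rot": [0, 0, 0], "claw": 5}]}}

```text
time: 23.58
eef_pos: [0.5372, 0.0136, 0.1293]
tcp_rot: [0.47, 0.528, -0.473, 0.526]
contact_force: [0.1, -0.5, -3.2]
opening: 0.218
```

Call:
{"op": "play_rows", "data": {"targets": [{"delta_pos": [0.003, 0, 0], "delta_rot": [0, 0, 0], "claw": 5}, {"delta_pos": [0.006, 0, 0], "delta_rot": [0, 0, 0], "claw": 5}, {"delta_pos": [0.008, 0.001, 0], "delta_rot": [0, 0, 0], "claw": 5}, {"delta_pos": [0.009, 0.001, 0], "delta_rot": [0, 0, 0], "claw": 5}, {"delta_pos": [0.009, 0.001, 0], "delta_rot": [0, 0, 0], "claw": 5}]}}

```text
time: 24.0
eef_pos: [0.5458, 0.0147, 0.1292]
tcp_rot: [0.47, 0.529, -0.473, 0.525]
contact_force: [-1.3, 0.9, -3.7]
opening: 0.217
```

```bash
cat >> w.py <<'E'
M=R.from_quat(st["tcp_rot"]).as_matrix();print("yaw",np.arctan2(M[1,1],M[0,1]),"torque",st["wrist_torque"])
E
python3 w.py
```

```text
[-1.5095  0.3934 -2.3296] [0.5458 0.0147 0.1292] 0.22126390185596523 24.2
yaw 0.11118534718878215 torque [ 0.0208  0.3085 -0.1339]
```

Call:
{"op": "play_rows", "data": {"targets": [{"delta_pos": [0.001, 0, 0], "delta_rot": [0, 0, 0], "claw": 5}, {"delta_pos": [0.002, 0, 0], "delta_rot": [0, 0, 0], "claw": 5}, {"delta_pos": [0.002, 0, 0], "delta_rot": [0, 0, 0], "claw": 5}]}}

```text
time: 24.45
eef_pos: [0.5465, 0.015, 0.1289]
tcp_rot: [0.469, 0.53, -0.474, 0.524]
contact_force: [-4.8, 0.6, 0.3]
opening: 0.219
```

```bash
python3 w.py
```

```text
[-5.2486  0.9024  0.5347] [0.5465 0.015  0.129 ] 0.21751119691170018 24.65
yaw 0.11013175980194972 torque [-0.0531  1.0576 -0.3488]
```

There is contact with the stop at x≈0.5457: Fx is -5 N and the torque sign puts it at the free end. I'll back off 1 mm and touch the hinge post for a y reference.

Call:
{"op": "play_rows", "data": {"targets": [{"delta_pos": [-0.003, 0, 0], "delta_rot": [0, 0, 0], "claw": 5}, {"delta_pos": [-0.003, 0.002, 0], "delta_rot": [0, 0, 0], "claw": 5}, {"delta_pos": [-0.003, 0.004, 0], "delta_rot": [0, 0, 0], "claw": 5}, {"delta_pos": [-0.003, 0.005, 0], "delta_rot": [0, 0, 0], "claw": 5}, {"delta_pos": [-0.003, 0.005, 0], "delta_rot": [0, 0, 0], "claw": 5}]}}

```text
time: 25.07
eef_pos: [0.5439, 0.0202, 0.1291]
tcp_rot: [0.469, 0.53, -0.474, 0.524]
contact_force: [-0.4, -0.4, -3.3]
opening: 0.216
```

```bash
python3 w.py
```

```text
[ 0.3001 -0.0988 -2.4014] [0.5436 0.02   0.129 ] 0.22065688329092942 25.2667
yaw 0.11039182391016562 torque [-0.0456 -0.0636  0.0234]
```

No contact yet at y=0.020, so I'll continue in small steps.

Call:
{"op": "play_rows", "data": {"targets": [{"delta_pos": [0, 0.001, 0], "delta_rot": [0, 0, 0], "claw": 5}, {"delta_pos": [0, 0.002, 0], "delta_rot": [0, 0, 0], "claw": 5}, {"delta_pos": [0, 0.002, 0], "delta_rot": [0, 0, 0], "claw": 5}]}}

```text
time: 25.52
eef_pos: [0.5438, 0.0213, 0.1292]
tcp_rot: [0.469, 0.529, -0.474, 0.525]
contact_force: [-0.8, -1.8, -2.3]
opening: 0.219
```

Call:
{"op": "play_rows", "data": {"targets": [{"delta_pos": [0, 0.001, 0], "delta_rot": [0, 0, 0], "claw": 5}, {"delta_pos": [0, 0.002, 0], "delta_rot": [0, 0, 0], "claw": 5}, {"delta_pos": [0, 0.002, 0], "delta_rot": [0, 0, 0], "claw": 5}]}}

```text
time: 25.77
eef_pos: [0.5441, 0.0218, 0.1298]
tcp_rot: [0.467, 0.529, -0.475, 0.526]
contact_force: [-0.9, -5.8, -1.9]
opening: 0.223
```

```bash
python3 w.py
```

```text
[-0.6683 -5.7381 -1.1353] [0.5441 0.0217 0.1297] 0.22186049132363037 25.9667
yaw 0.11224930167240182 torque [-1.2142  0.1562  0.1103]
```

There is contact with the post at y≈0.021, so hung y≈0.016 and hung x≈0.5446. I'll move there and lower in stages.

Call:
{"op": "play_rows", "data": {"targets": [{"delta_pos": [0.0005, -0.003, 0], "delta_rot": [0, 0, 0], "claw": 5}, {"delta_pos": [0.0005, -0.0057, 0], "delta_rot": [0, 0, 0], "claw": 5}, {"delta_pos": [0.0005, -0.0057, 0], "delta_rot": [0, 0, 0], "claw": 5}, {"delta_pos": [0.0005, -0.0057, 0], "delta_rot": [0, 0, 0], "claw": 5}, {"delta_pos": [0.0005, -0.0057, -0.004], "delta_rot": [0, 0, 0], "claw": 5}, {"delta_pos": [0.0005, -0.0057, -0.008], "delta_rot": [0, 0, 0], "claw": 5}, {"delta_pos": [0.0005, -0.0057, -0.012], "delta_rot": [0, 0, 0], "claw": 5}, {"delta_pos": [0.0005, -0.0057, -0.012], "delta_rot": [0, 0, 0], "claw": 5}]}}

```text
time: 26.63
eef_pos: [0.5439, 0.017, 0.1166]
tcp_rot: [0.468, 0.529, -0.475, 0.525]
contact_force: [-0.1, 2.9, -2.3]
opening: 0.22
```

```bash
python3 w.py
```

```text
[-0.6724  3.495  -3.6812] [0.544  0.0168 0.1172] 0.21520207683982323 26.8333
yaw 0.11219446193017837 torque [0.7693 0.0409 0.006 ]
```

The pin is pushing toward +y, so the knuckle is already on the taper. I'll shift +1.5 mm in y and keep lowering.

Call:
{"op": "play_rows", "data": {"targets": [{"delta_pos": [0.0002, 0.001, 0], "delta_rot": [0, 0, 0], "claw": 5}, {"delta_pos": [0.0002, 0.001, -0.002], "delta_rot": [0, 0, 0], "claw": 5}, {"delta_pos": [0.0002, 0.001, -0.004], "delta_rot": [0, 0, 0], "claw": 5}, {"delta_pos": [0.0002, 0.001, -0.006], "delta_rot": [0, 0, 0], "claw": 5}, {"delta_pos": [0.0002, 0.001, -0.006], "delta_rot": [0, 0, 0], "claw": 5}]}}

```text
time: 27.25
eef_pos: [0.544, 0.0177, 0.1107]
tcp_rot: [0.467, 0.529, -0.475, 0.525]
contact_force: [-0.9, 2.2, -3.2]
opening: 0.217
```

```bash
python3 w.py
```

```text
[-0.837   1.358  -3.5038] [0.544  0.0178 0.1108] 0.21642542203967222 27.45
yaw 0.11223028801311775 torque [0.2247 0.2127 0.0785]
```

Call:
{"op": "play_rows", "data": {"targets": [{"delta_pos": [0, 0.0005, -0.002], "delta_rot": [0, 0, 0], "claw": 5}, {"delta_pos": [0, 0.0005, -0.004], "delta_rot": [0, 0, 0], "claw": 5}, {"delta_pos": [0, 0.0005, -0.006], "delta_rot": [0, 0, 0], "claw": 5}, {"delta_pos": [0, 0.0005, -0.006], "delta_rot": [0, 0, 0], "claw": 5}]}}

```text
time: 27.78
eef_pos: [0.5446, 0.018, 0.1062]
tcp_rot: [0.467, 0.529, -0.475, 0.525]
contact_force: [-4.1, -0.1, 4.5]
opening: 0.217
```

```bash
python3 w.py
```

```text
[-3.3859 -0.5806  5.1327] [0.5446 0.018  0.1062] 0.21939872778298378 27.9833
yaw 0.11262017577481889 torque [0.241  0.6576 0.2283]
```

It is seated: upward force at z=0.106, and I expected about 0.107. I'll release and back away upward.

Call:
{"op": "play_rows", "data": {"targets": [{"delta_pos": [-0.0005, 0, 0], "delta_rot": [0, 0, 0], "claw": 20}, {"delta_pos": [-0.0005, 0, 0], "delta_rot": [0, 0, 0], "claw": 30}, {"delta_pos": [-0.0005, 0, 0], "delta_rot": [0, 0, 0], "claw": 45}, {"delta_pos": [-0.0005, 0, 0], "delta_rot": [0, 0, 0], "claw": 45}, {"delta_pos": [-0.0005, 0, 0.01], "delta_rot": [0, 0, 0], "claw": 45}, {"delta_pos": [-0.0005, 0, 0.03], "delta_rot": [0, 0, 0], "claw": 45}, {"delta_pos": [-0.0005, 0, 0.06], "delta_rot": [0, 0, 0], "claw": 45}, {"delta_pos": [-0.0005, 0, 0.1], "delta_rot": [0, 0, 0], "claw": 45}, {"delta_pos": [-0.01, 0.04, 0.13], "delta_rot": [0, 0, 0], "claw": 45}, {"delta_pos": [-0.03, 0.08, 0.16], "delta_rot": [0, 0, 0], "claw": 45}, {"delta_pos": [-0.05, 0.12, 0.19], "delta_rot": [0, 0, 0], "claw": 45}, {"delta_pos": [-0.07, 0.16, 0.21], "delta_rot": [0, 0, 0], "claw": 45}, {"delta_pos": [-0.08, 0.2, 0.23], "delta_rot": [0, 0, 0], "claw": 45}, {"delta_pos": [-0.08, 0.24, 0.23], "delta_rot": [0, 0, 0], "claw": 45}, {"delta_pos": [-0.08, 0.28, 0.23], "delta_rot": [0, 0, 0], "claw": 45}, {"delta_pos": [-0.08, 0.3, 0.23], "delta_rot": [0, 0, 0], "claw": 45}, {"delta_pos": [-0.08, 0.3, 0.23], "delta_rot": [0, 0, 0], "claw": 45}]}}

```text
time: 29.4
eef_pos: [0.4636, 0.3224, 0.3382]
tcp_rot: [0.468, 0.53, -0.472, 0.526]
contact_force: [-0.6, 0.1, -0.3]
opening: 0.525
```

```bash
python3 - <<'E'
from h import *
t=ctrl.read_camera("top");s=ctrl.read_camera("side")
z=lambda i,x0,y0,w,h,k:cv2.resize(i[y0:y0+h,x0:x0+w],None,fx=k,fy=k,interpolation=2)
a=z(s,290,150,80,100,5);b=z(t,240,150,160,60*2,2.5);b=np.vstack([b,z(t,310,170,80,40,5)])
h=max(a.shape[0],b.shape[0]);pad=lambda i:np.vstack([i,np.zeros((h-i.shape[0],i.shape[1],3),np.uint8)])
cv2.imwrite("pics/m7.png",np.hstack([pad(a),pad(b)]))
q=[.6425,.025,.111];print(proj("side",rig(q,[(-.106,.085,.138),(-.106,-.085,.138),(-.106,.085,.028)])).round(1))
E
```

```text
[[331.  186. ]
 [350.4 162.7]
 [329.9 217.2]]
```

View pics/m7.png

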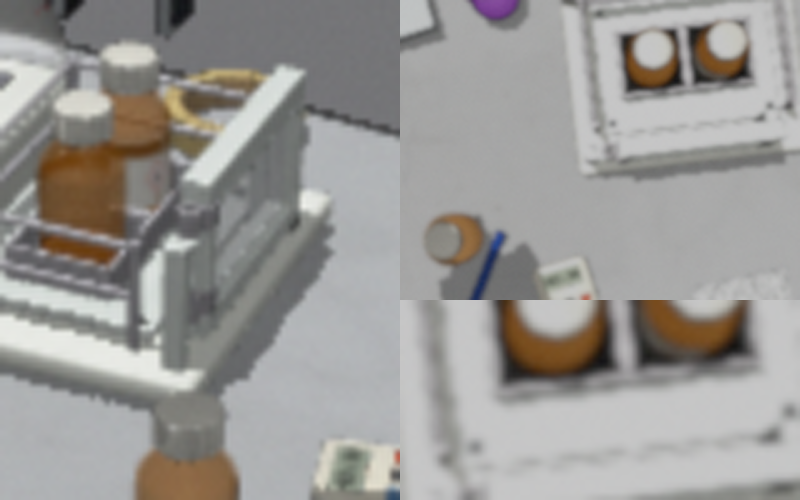

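The last view shows the guard lying level across the shaker front. Its top corners are at (332.6,188.4) and (350.6,165), within the known camera offset of the hung pose. Both full bottles are upright in their pockets and empty bottle C stands on the bench, so I'll hand in.

```bash
python3 -c "
from plant import ctrl
print(ctrl.sign_off())"
```

```text
the job is handed in; nothing more can be done
None
```

I finished the task and handed it in at about 29.5 s of the 72 s allowed.

- **Bottles:** The lift weights showed one empty bottle (about 0.13 kg) and two full ones (about 0.43 and 0.42 kg). I set the empty one back where it stood on the bench. The full ones stand in the left and right pockets.
- **Guard:** I gripped it by the top rail and located it by touching the stop and the hinge post. I then lowered it onto both pins until it bottomed out, with about 5 N upward at a tool height of 0.106 m (I expected about 0.107 m), and let go.
- **Last check:** The final pictures show both full bottles upright in their pockets and the empty one upright on the bench. The guard is level and closed, and the gripper is well clear.

**What disagreed:**
- The fingertips sit about 35–40 mm higher than the reported tool position and overhang imply. Because of that, my first grasp closed above the cap on nothing, without moving the bottle. I worked around it.
- The side camera reads about 1.5–2 px (4–5 mm) off.
- Lengths in the top picture came out about 4% short.

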